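Sweep loose tube caps through the tray gate into the slot

ROBOT

A 7-joint arm with a two-finger parallel gripper is mounted at the origin on the work surface. World frame = base frame: x ahead of the robot, y to its left, z up, the work surface at z = 0. Lengths are in m, angles in rad, forces in N, time in s.
With the tool pointing down it reaches from about 0.425 to 0.925 m from the base axis. Payload 6.8 kg.
Tool frame: the origin (TCP) lies at the very end of the fingers, on their centre line; the grasp point (between the pads) lies 19 mm behind it; y points along the fingers, x is the direction in which the jaws open and shut, and the axes are right-handed (so a half turn about y gives the same grasp; the last joint's range is limited). The gripper opens to 85 mm and grips with 20 to 120 N. Pads are 22 mm wide; open, the fingers measure 114 mm over their backs; the gripper's body (76 mm by 85 mm) begins 54 mm behind the grasp point. The pads swing forward as they close: fully open they stand 13 mm farther back than shut.
Start: joints at [-1.288, 0.477, 0.022, 1.555, -0.011, 1.109, -0.083], TCP at [0.257, 0.624, 0.231] pointing down, gripper open.
Joint ranges: [-2.96, 2.96], [-0.34, 2.1], [-1.41, 1.46], [0.24, 2.44], [-1.37, 4.51], [0.17, 1.92], [-2.96, 2.96]. Speed limits (rad/s): [2.39, 2.39, 3.14, 3.14, 3.14, 3.14, 3.14].

INTERFACE

Orientations are given as a rotation vector (axis times angle).
In Python, from bench import r, imaging gives the robot as it stands.
- The arm moves only by the shell command python3 -m jog 'ROWS' [FORCE]. ROWS is text: rows parted by semicolons, each of 7 numbers parted by spaces: the turn, a rotation vector about the tool's x, y, z in degrees, then the shift along the tool's x, y, z in mm, then the opening, from 0 (shut) to 1 (fully open). A call has exactly 5 rows; each row shifts and turns the commanded pose from where the row before left it, along the tool's axes as they then stand; what a row does not reach is not made up. A row lasts 1/12 s, in which the tool goes at most 41.7 mm and 7.16 degrees, less where a joint would pass 70% of its speed; a pose out of reach is approached as far as the arm can. A call with a gripper value outside its range is refused whole. The fingers move at their own pace and stop on an object; FORCE is the grip in N (left out, the last holds). Time passes only in rows, so rows that do not move let the fingers close, or fill a call up. It gives the time, the measured TCP pose, the force and the opening at its end, in the units of the state.
- r.get_obs(): the state, without advancing time (a new reading comes with each control period).
- imaging.grab_frame(name): name is "side" or "top"; returns a dict with "color" (420x560x3 uint8, red, green, blue), "z_map" (420x560 float32, m along the optical axis (not along the pixel's ray), 0 where there is no reading), "fx", "fy", "cx", "cy" (pixels), "world_to_cam" (4x4, takes a point from world to camera coordinates). Camera axes: x right, y up, looking along -z (the intrinsics and any distortion apply to the point x, -y, -z); pixel columns grow to the right and rows downward; lengths in m; the calibration is good to about 2 mm. A picture is of the moment at which its call begins.
- r.hand_in(): hands the job in, once; it reports no verdict.
The state is a dict: "clock": time; "joints": joint angles; "qvel": joint speeds; "tau": joint torques, N m; "tcp_pos": TCP position; "orientation": TCP orientation; "contact_force": force on the tool from outside, world axes, zero at the start; "moment": the same for the moment, N m; "grip_width": finger opening in m.
Only numpy, scipy, OpenCV 4.12 (cv2) and the standard library are available. Lean on these libraries where they do the work, as an engineer would, in place of code of your own. Each camera call takes 0.05 s, during which the arm holds its last target.

TASK

Three loose tube caps lie on the raised deck of the sorting tray. With the fingertips, push them one at a time through the narrow gate so that each drops into the slot behind it, letting one drop and settle before the next. Only slide the caps, never lift them, and leave the tube rack, the jar and the marker where they are.

Things in the scene. Friction and masses are not known exactly. Their poses are not given: they have to be found in the camera images.
- tray: fixed white tray, 239 (x) by 240 mm (y), turned up to 40 degrees. Origin at table height under the deck; z up, +x points through the gate to the slot. The flat grey deck is 90 mm above the origin, x -100 to +84 mm, y -115 to +115 mm; a rim 5 mm thick, rising 14 mm above the deck, runs round its three sides; a cross wall with the gate closes the +x side
- gate (a point): middle of the gate, at deck height on the slot's near edge: tray x = 84, y = 0, z = 90 mm; axes as the tray's. The gate is a gap 42 mm wide (y -21 to +21) in a cross wall 6 mm thick (x 78 to 84), rising 14 mm above the deck. One cap passes, two abreast do not. A cap whose centre is pushed a little past x = 84 mm drops into the slot
- slot (a point): middle of the slot's floor: tray x = 106, y = 0, z = 4 mm. The slot is an open pit just behind the gate, x 84 to 128 mm, y -60 to +60 mm, 86 mm deep below the deck, with room for all three caps even stacked; its other three sides are walled to 14 mm above the deck, the far one with a clear pane
- cap_a: a loose round ribbed plastic tube cap, 28 mm across, 18 mm tall, 12 g (varies), standing flat on the tray's deck; origin at the centre of the cap, 9 mm above the deck; z is its axis, the turn about it means nothing. The three caps are identical
- cap_b: a loose round ribbed plastic tube cap, 28 mm across, 18 mm tall, 12 g (varies), standing flat on the tray's deck; origin at the centre of the cap, 9 mm above the deck; z is its axis, the turn about it means nothing. The three caps are identical
- cap_c: a loose round ribbed plastic tube cap, 28 mm across, 18 mm tall, 12 g (varies), standing flat on the tray's deck; origin at the centre of the cap, 9 mm above the deck; z is its axis, the turn about it means nothing. The three caps are identical
- rack: bystander beside the tray on its +y side: grey rack 150 by 55 mm holding upright capped tubes, 98 mm tall; origin under its centre. Leave it alone
- jar: bystander beside the tray on its -y side: specimen jar, 56 mm across, 75 mm tall; origin under its centre. Leave it alone
- marker: bystander on the table beside the tray on its -y side: marker pen, 120 mm long, 14 mm thick, lying flat; origin under its middle, x along it. Leave it alone
Not all that is in view belongs to the job. Leave any purple or yellow look-alike of the cap_c alone.

How it is judged:
By the outcome, as a careful person would: the job done as asked, in the order asked, and still so for the second after the job is handed in, with the robot touching nothing.
It also fails if it takes over 72 s, if anything falls off the work surface, if the arm or the gripper's body presses on something with over 40 N, if the wrist force passes 120 N, or if a joint passes its speed limit or range.

## Working session

There is one attempt and no reset: what is moved stays moved. The work goes in short steps, Python scripts to look and compute and a shell command to move; the robot and the scene stay as the last step left them, time stands still between calls to the robot, and variables do not carry over. Pictures are saved under pics/ and viewed, and the job is handed in when it is done.

```bash
ls; mkdir -p pics; python3 - <<'E'
from bench import r, imaging
import cv2
o=r.get_obs()
for k,v in o.items(): print(k,v)
for n in("side","top"):
    f=imaging.grab_frame(n); cv2.imwrite(f"pics/{n}0.png",f["color"][:,:,::-1]); print(n,f["fx"],f["fy"],f["cx"],f["cy"],f["world_to_cam"],[k for k in f])
E
```

```text
pics
clock 0.0
joints [-1.28808031  0.47784376  0.02234403  1.55646896 -0.01147903  1.10930292
 -0.08312417]
qvel [ 0.00104447 -0.00062384 -0.00029379  0.00139251 -0.00010977  0.00227344
 -0.00049635]
tau [ 1.63345217e-04 -5.96460021e+01  1.60761852e+00 -2.81209660e+01
  1.23438437e-02  9.16521123e-03 -8.98071420e-06]
tcp_pos [0.25692921 0.62353498 0.23028915]
orientation [-1.37032981 -0.91562352  0.91805849]
contact_force [ 0.38638015 -0.21225131 -0.02562749]
moment [-0.02016033  0.01980869  0.01600514]
grip_width 0.08514110467931683
side 383.968837797394 383.968837797394 279.8938171270957 210.80310700042742 [[ 0.93807638 -0.34588131  0.01946338 -0.54925142]
 [ 0.1884197   0.55655261  0.80916451 -0.17414845]
 [-0.29070727 -0.75539083  0.58725971 -0.68987787]
 [ 0.          0.          0.          1.        ]] ['color', 'z_map', 'fx', 'fy', 'cx', 'cy', 'world_to_cam']
top 492.54429073841857 492.54429073841857 278.6090494614282 205.0957733225687 [[ 0.04409881 -0.99901737  0.00442541 -0.00703172]
 [ 0.9772615   0.04405723  0.20741003 -0.58138964]
 [-0.2074012  -0.00482175  0.97824409 -1.06566846]
 [ 0.          0.          0.          1.        ]] ['color', 'z_map', 'fx', 'fy', 'cx', 'cy', 'world_to_cam']
```

View pics/side0.png

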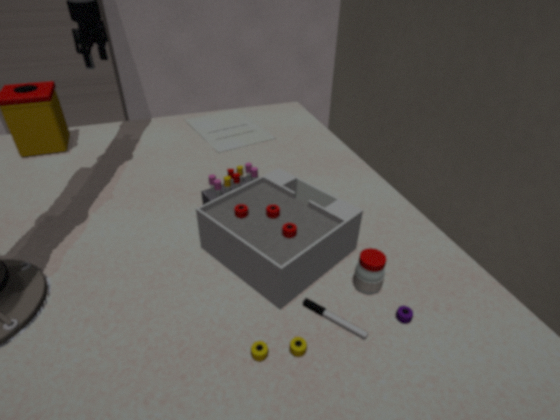

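View pics/top0.png

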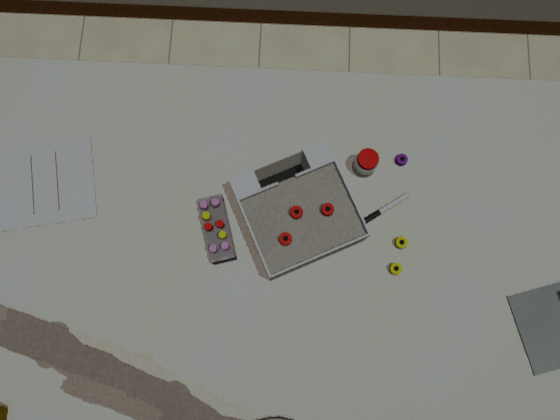

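```bash
cat > h.py <<'E'
import numpy as np, cv2
from bench import r, imaging
from scipy.spatial.transform import Rotation as R
def proj(f,P):
    P=np.atleast_2d(P); W=f["world_to_cam"]; c=P@W[:3,:3].T+W[:3,3]
    return np.c_[f["cx"]+f["fx"]*c[:,0]/-c[:,2], f["cy"]-f["fy"]*c[:,1]/-c[:,2]]
def onplane(f,u,v,z):
    W=f["world_to_cam"];Rt=W[:3,:3];o=-Rt.T@W[:3,3]
    d=Rt.T@np.array([(u-f["cx"])/f["fx"],-(v-f["cy"])/f["fy"],-1.])
    return o+d*(z-o[2])/d[2]
def crop(f,name,u0,v0,u1,v1,k):
    c=f["color"][v0:v1,u0:u1,::-1]; c=cv2.resize(c,None,fx=k,fy=k,interpolation=cv2.INTER_CUBIC)
    cv2.imwrite(name,c)
def redcaps(f,box,z=0.108):
    u0,v0,u1,v1=box
    c=f["color"].astype(int); m=((c[...,0]>90)&(c[...,1]<50)&(c[...,2]<50)).astype(np.uint8)
    k=np.zeros_like(m);k[v0:v1,u0:u1]=1;m*=k
    n,l,s,ce=cv2.connectedComponentsWithStats(m)
    return [(s[i,4],ce[i].round(1),onplane(f,*ce[i],z).round(4)) for i in range(1,n) if s[i,4]>8]
E
python3 - <<'E'
from h import *
f=imaging.grab_frame("top"); crop(f,"pics/t1.png",220,140,380,290,5)
for x in redcaps(f,(240,180,345,260)): print(*x)
z=f["z_map"]; print(z[230,320],z[200,300])
g=imaging.grab_frame("side"); crop(g,"pics/s1.png",180,150,380,300,4)
for x in redcaps(g,(225,195,310,245)): print(*x)
E
```

```text
93 [327.2 208.8] [ 0.5677 -0.0878  0.108 ]
100 [296.  211.7] [ 0.5582 -0.0199  0.108 ]
105 [285.  238.4] [0.4983 0.0016 0.108 ]
1.0842497 1.1008741
61 [240.8 207.9] [ 0.4989 -0.0026  0.108 ]
56 [272.7 208.3] [ 0.5588 -0.0244  0.108 ]
75 [289.  227.2] [ 0.5677 -0.0917  0.108 ]
```

View pics/t1.png

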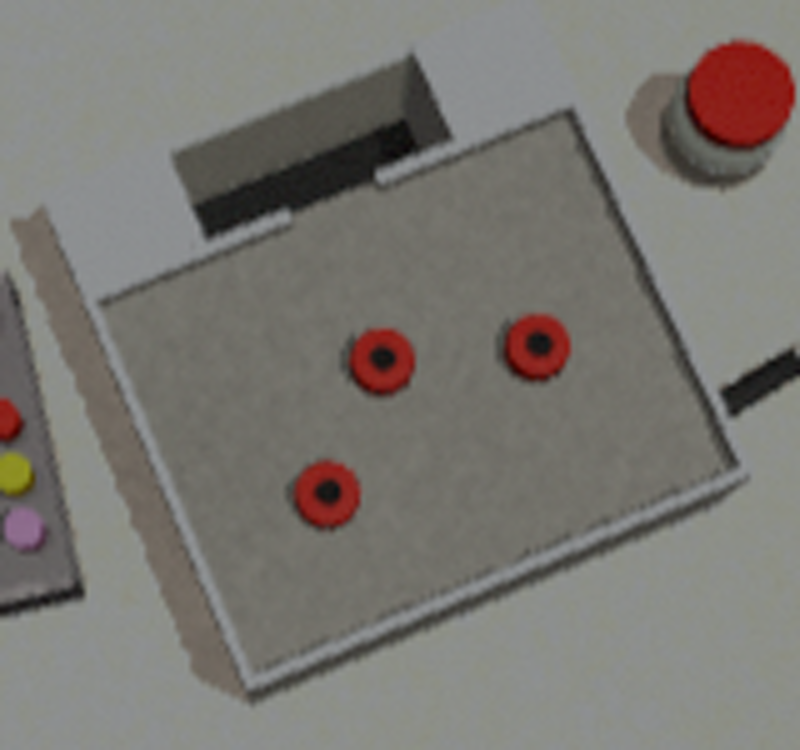

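View pics/s1.png

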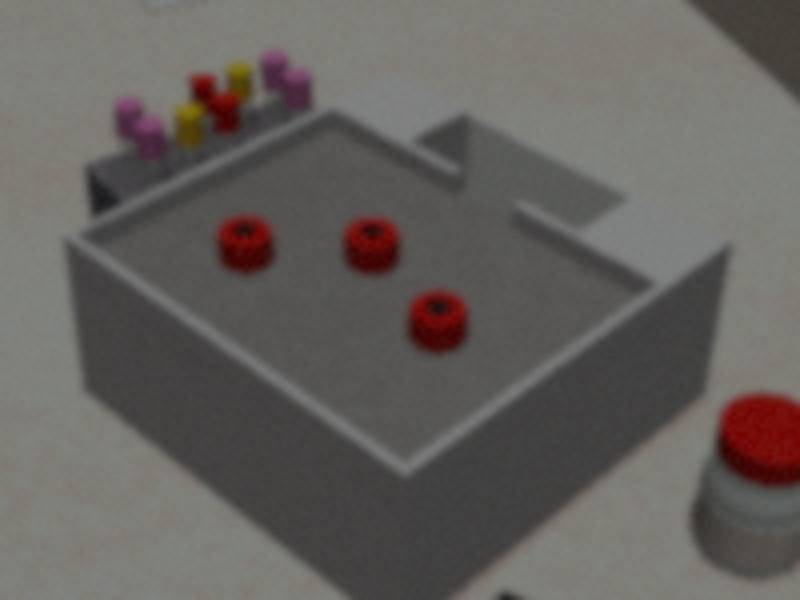

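```bash
cat > fit.py <<'E'
from h import *
from scipy.optimize import least_squares
f=imaging.grab_frame("top")
px=np.array([[250,687],[745,474],[45,207],[291,216],[377,179]])/5+[220,140]-0.4
tr=np.array([[-105,120],[-105,-120],[134,120],[81,21],[81,-21]])/1000
def P(p,q=tr,z=.104):
    c,s=np.cos(p[2]),np.sin(p[2]); return np.c_[q@np.array([[c,s],[-s,c]])+p[:2],np.full(len(q),z)]
s=least_squares(lambda p:(proj(f,P(p))-px).ravel(),[.55,-.04,.3])
print(s.x,np.degrees(s.x[2]),s.fun.round(2))
p=s.x
np.save("tray.npy",p)
c,si=np.cos(p[2]),np.sin(p[2]);Rm=np.array([[c,-si],[si,c]])
for a in redcaps(f,(240,180,345,260)):
    print(a[2],((a[2][:2]-p[:2])@Rm*1000).round(1))
o=r.get_obs(); Rt=R.from_rotvec(o["orientation"]).as_matrix(); print(Rt.round(3))
print(o["clock"])
E
python3 fit.py
```

```text
[ 0.5582871  -0.03077471  0.45134464] 25.860142830802126 [-0.29  1.47  2.33 -0.06 -1.5  -2.2  -0.35  0.18 -0.23  0.36]
[ 0.5677 -0.0878  0.108 ] [-16.4 -55.4]
[ 0.5581 -0.0199  0.108 ] [4.6 9.9]
[0.4981 0.0014 0.108 ] [-40.1  55.2]
[[ 0.381 -0.    -0.925]
 [ 0.925 -0.001  0.381]
 [-0.001 -1.    -0.   ]]
0.25
```

```bash
cat > ov.py <<'E'
from h import *
p=np.load("tray.npy")
def T(q,z):
    c,s=np.cos(p[2]),np.sin(p[2]); q=np.array(q)/1000.; return np.c_[q@np.array([[c,s],[-s,c]])+p[:2],np.full(len(q),z)]
def ov(f,name,box,k):
    u0,v0,u1,v1=box
    im=cv2.resize(f["color"][v0:v1,u0:u1,::-1],None,fx=k,fy=k,interpolation=cv2.INTER_CUBIC)
    for q,z,col in [([[-105,-120],[-105,120],[134,120],[134,-120]],.104,(0,255,0)),([[-100,-115],[-100,115],[78,115],[78,-115]],.09,(255,255,0)),([[84,21],[78,21],[78,115]],.104,(255,0,255)),([[84,-21],[78,-21],[78,-115]],.104,(255,0,255)),([[84,-60],[84,60],[128,60],[128,-60]],.104,(0,255,255))]:
        a=((proj(f,T(q,z))-[u0,v0]+.5)*k).astype(int)
        cv2.polylines(im,[a],len(q)==4,col,1)
    cv2.imwrite(name,im)
E
python3 - <<'E'
from ov import *
ov(imaging.grab_frame("top"),"pics/o1.png",(220,140,380,290),5)
ov(imaging.grab_frame("side"),"pics/o2.png",(180,150,380,300),4)
E
```

```text
(no output)
```

View pics/o1.png

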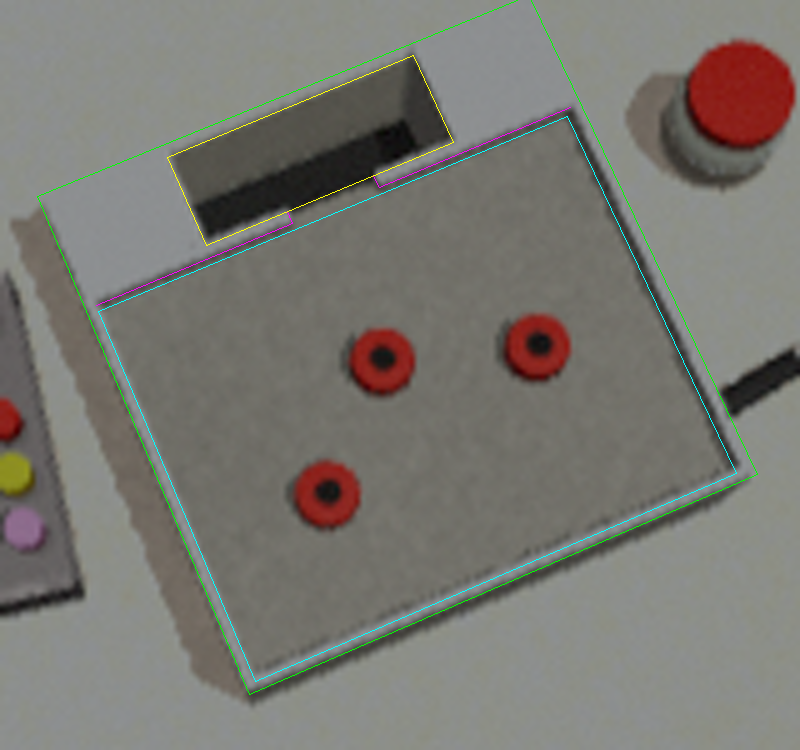

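View pics/o2.png

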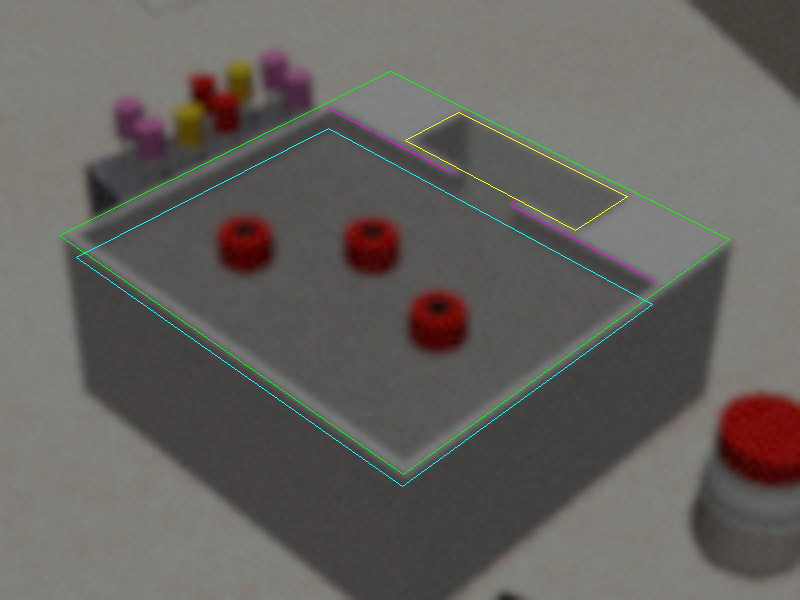

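```bash
cat > go.py <<'E'
from h import *
import sys
p=np.load("tray.npy")
def go(tx,ty,z,ang):
    o=r.get_obs(); c,s=np.cos(p[2]),np.sin(p[2]); Rm=np.array([[c,-s],[s,c]])
    cur=np.array(o["tcp_pos"]); M=R.from_rotvec(o["orientation"]).as_matrix()
    ct=(cur[:2]-p[:2])@Rm*1000
    zy=np.degrees(np.arctan2(M[1,2],M[0,2])-p[2]); zy=(zy+180)%360-180
    print("t %.2f tray xy"%o["clock"],ct.round(1),"z %.1f"%(cur[2]*1000),"ydir %.1f"%zy,"tilt",M[:,1].round(3),"F",np.round(o["contact_force"],1),"w %.1f"%(o["grip_width"]*1e3))
    w=np.r_[Rm@(np.array([tx,ty])/1000)+p[:2],z/1000]
    d=(w-cur)*1000
    turn=-((ang-zy+180)%360-180)
    M2=R.from_rotvec([0,0,-np.radians(turn)]).as_matrix()@M
    print("turn about tool y %.1f; shift now-axes"%turn,(M.T@d).round(1),"; after-turn axes",(M2.T@d).round(1))
if __name__=="__main__": go(*map(float,sys.argv[1:5]))
E
python3 go.py -32 14.3 180 -7
```

```text
t 0.35 tray xy [ 14.5 720.6] z 231.1 ydir 131.7 tilt [-0. -0. -1.] F [-0.2  0.2 -0.3] w 85.4
turn about tool y 138.7; shift now-axes [-505.    51.3 -496. ] ; after-turn axes [706.7  50.8  39.9]
```

```bash
python3 -m jog '0 0 0 -20 0 -20 0.1; 0 0 0 -28 0 -27.5 0.1;0 0 0 -28 0 -27.5 0.1;0 0 0 -28 0 -27.5 0.1;0 0 0 -28 0 -27.5 0.1' 20; python3 -m jog '0 0 0 -28 0 -27.5 0.1; 0 0 0 -28 0 -27.5 0.1;0 0 0 -28 0 -27.5 0.1;0 0 0 -28 0 -27.5 0.1;0 0 0 -28 0 -27.5 0.1';python3 -m jog '0 0 0 -28 0 -27.5 0.1; 0 0 0 -28 0 -27.5 0.1;0 0 0 -28 0 -27.5 0.1;0 0 0 -28 0 -27.5 0.1;0 0 0 -28 0 -27.5 0.1'; python3 go.py -32 14.3 180 -7
```

```text
clock: 0.77
tcp_pos: [0.3275, 0.4508, 0.2313]
orientation: [-1.369, -0.917, 0.917]
contact_force: [0.4, 1.1, -0.0]
grip_width: 0.0256
clock: 1.18
tcp_pos: [0.4013, 0.2689, 0.2316]
orientation: [-1.369, -0.917, 0.916]
contact_force: [1.3, -1.0, 0.2]
grip_width: 0.0087
clock: 1.6
tcp_pos: [0.475, 0.087, 0.2317]
orientation: [-1.369, -0.918, 0.916]
contact_force: [0.6, -0.1, 0.6]
grip_width: 0.0083
t 1.60 tray xy [-23.5 142.3] z 231.7 ydir 131.8 tilt [ 0.001  0.001 -1.   ] F [ 0.6 -0.1  0.6] w 8.3
turn about tool y 138.8; shift now-axes [-91.6  51.6 -89.9] ; after-turn axes [128.1  51.8   7.2]
```

```bash
python3 -m jog '0 0 0 -28 0 -28 0.1; 0 0 0 -28 0 -28 0.1;0 0 0 -28 0 -27 0.1;0 7 0 0 0 0 0.1;0 7 0 0 0 0 0.1' ; python3 -m jog '0 7 0 0 8 0 0.1;0 7 0 0 8 0 0.1;0 7 0 0 8 0 0.1;0 7 0 0 8 0 0.1;0 7 0 0 8 0 0.1' >/dev/null;python3 -m jog '0 7 0 0 0 0 0.1;0 7 0 0 0 0 0.1;0 7 0 0 0 0 0.1;0 7 0 0 0 0 0.1;0 7 0 0 0 0 0.1' >/dev/null;python3 -m jog '0 7 0 0 0 0 0.1;0 7 0 0 0 0 0.1;0 7 0 0 0 0 0.1;0 7 0 0 0 0 0.1;0 7 0 0 0 0 0.1'; python3 go.py -32 14.3 150 -7
```

```text
clock: 2.02
tcp_pos: [0.52, -0.0238, 0.2315]
orientation: [-1.449, -0.722, 0.721]
contact_force: [-0.2, 0.9, -1.2]
grip_width: 0.0085
clock: 3.27
tcp_pos: [0.5195, -0.0202, 0.1915]
orientation: [-1.453, 0.704, -0.705]
contact_force: [0.7, 0.1, -0.5]
grip_width: 0.0085
t 3.27 tray xy [-30.4  26.4] z 191.5 ydir 12.4 tilt [ 0.  0. -1.] F [ 0.7  0.1 -0.5] w 8.5
turn about tool y 19.4; shift now-axes [11.5 41.5 -4.2] ; after-turn axes [12.2 41.5 -0.2]
```

```bash
python3 -m jog '0 6.5 0 0 0 0 0.1;0 6.5 0 0 0 0 0.1;0 6.4 0 0 0 0 0.1;0 0 0 6 20 0 0.1;0 0 0 6 21 0 0.1'; python3 go.py -32 14.3 95.5 -7; python3 - <<'E'
from ov import *
ov(imaging.grab_frame("top"),"pics/o3.png",(220,140,380,290),5)
ov(imaging.grab_frame("side"),"pics/o4.png",(180,120,380,270),4)
E
```

```text
clock: 3.68
tcp_pos: [0.5247, -0.031, 0.1507]
orientation: [-1.347, 0.956, -0.959]
contact_force: [0.5, 1.0, 0.2]
grip_width: 0.0085
t 3.68 tray xy [-30.3  14.4] z 150.7 ydir -6.6 tilt [ 0.003  0.001 -1.   ] F [0.5 1.  0.2] w 8.5
turn about tool y 0.4; shift now-axes [ 0.3 55.2 -1.8] ; after-turn axes [ 0.3 55.2 -1.8]
```

View pics/o3.png

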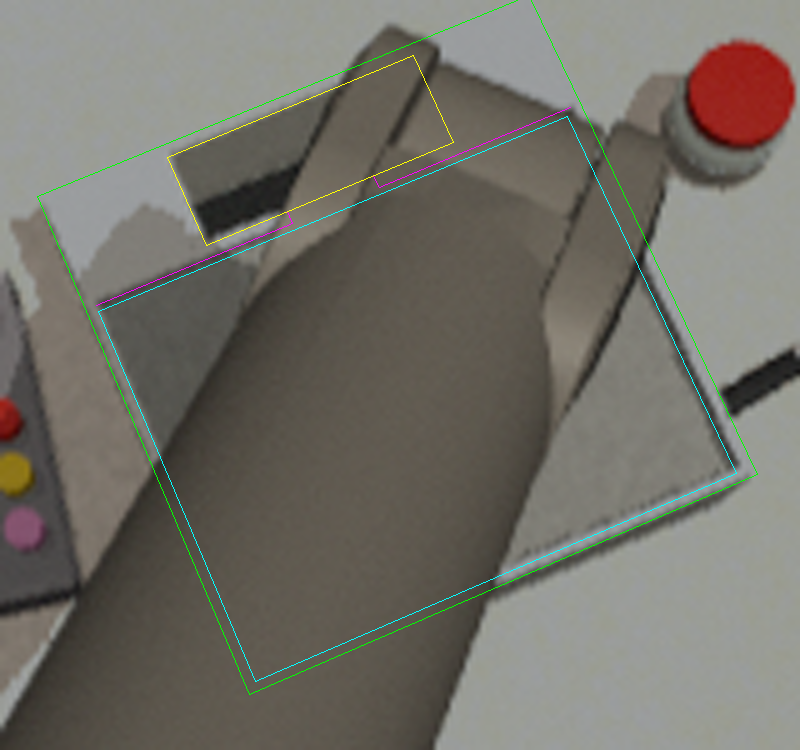

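View pics/o4.png

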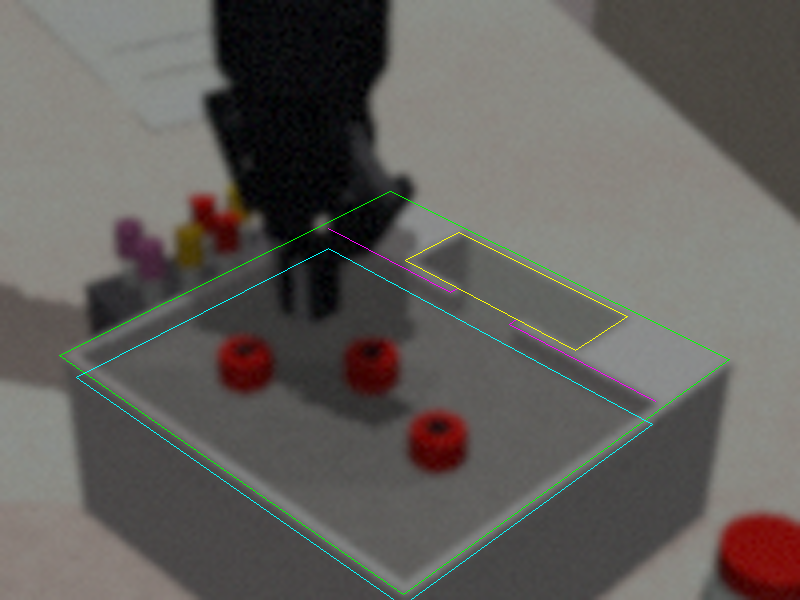

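```bash
python3 -m jog '0 0.4 0 0 25 -2 0.1;0 0 0 0 18 0 0.1;0 0 0 0 8 0 0.1;0 0 0 0 3 0 0.1;0 0 0 0 0 0 0.1'; python3 go.py -32 14.3 95.5 -7; python3 - <<'E'
from ov import *
ov(imaging.grab_frame("side"),"pics/o5.png",(180,120,380,270),4)
E
```

```text
clock: 4.2
tcp_pos: [0.5216, -0.0323, 0.0967]
orientation: [-1.347, 0.964, -0.964]
contact_force: [0.6, -0.1, 0.3]
grip_width: 0.0088
t 4.20 tray xy [-33.6  14.6] z 96.7 ydir -7.1 tilt [-0.  0. -1.] F [ 0.6 -0.1  0.3] w 8.8
turn about tool y -0.1; shift now-axes [0.1 1.2 1.7] ; after-turn axes [0.1 1.2 1.7]
```

View pics/o5.png

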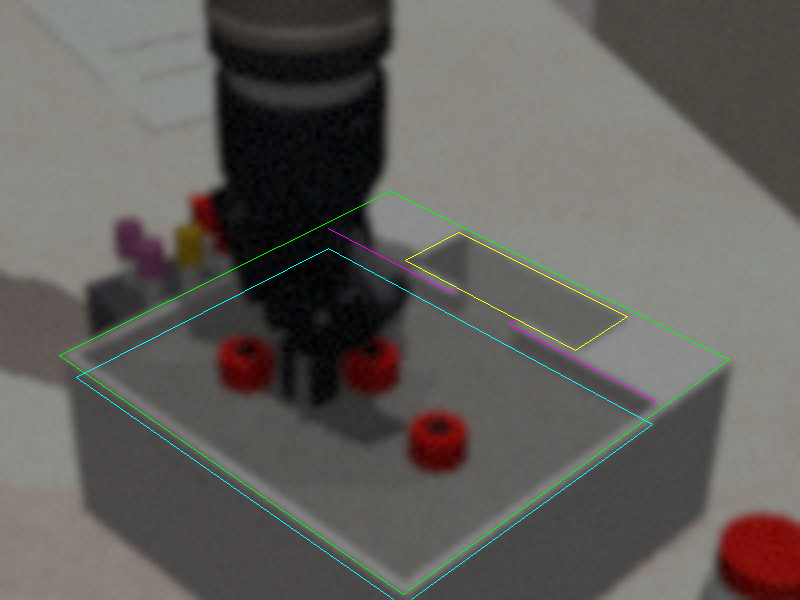

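```bash
python3 -m jog '0 0 0 0 1 6 0.1;0 0 0 0 0 10 0.1;0 0 0 0 0 12 0.1;0 0 0 0 0 10 0.1;0 0 0 0 0 6 0.1';python3 -m jog '0 0 0 0 0 8 0.1;0 0 0 0 0 8 0.1;0 0 0 0 0 6 0.1;0 0 0 0 0 3 0.1;0 0 0 0 0 0 0.1'; python3 go.py 63 2.5 95.5 -7; python3 - <<'E'
from ov import *
ov(imaging.grab_frame("side"),"pics/o6.png",(180,120,380,270),4)
E
```

```text
clock: 4.67
tcp_pos: [0.5653, -0.0172, 0.0958]
orientation: [-1.346, 0.962, -0.964]
contact_force: [-0.7, 0.3, -0.6]
grip_width: 0.0086
clock: 5.08
tcp_pos: [0.5874, -0.0098, 0.0953]
orientation: [-1.347, 0.963, -0.964]
contact_force: [0.8, -0.5, 0.5]
grip_width: 0.0086
t 5.08 tray xy [35.4  6.1] z 95.3 ydir -7.0 tilt [ 0. -0. -1.] F [ 0.8 -0.5  0.5] w 8.6
turn about tool y -0.0; shift now-axes [ 0.2 -0.2 27.9] ; after-turn axes [ 0.2 -0.2 27.9]
```

View pics/o6.png

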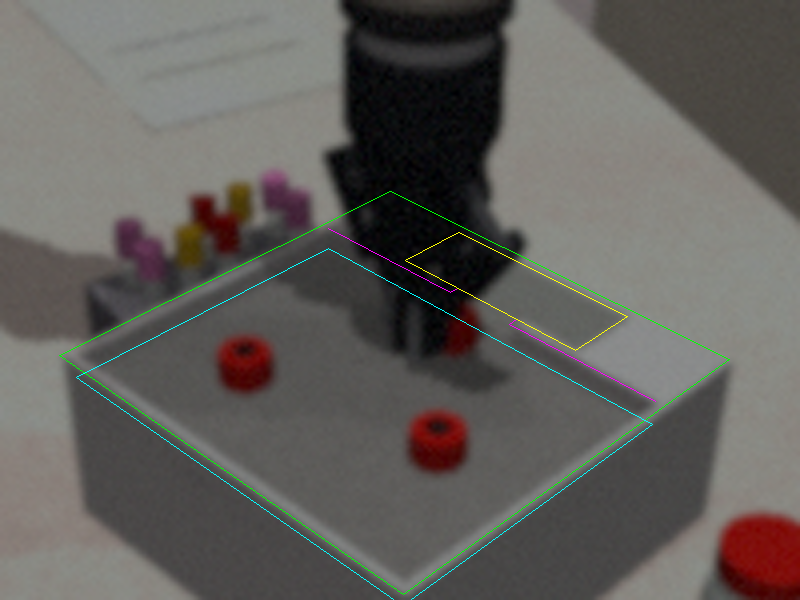

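```bash
python3 -m jog '0 0 0 0 0 7 0.1;0 0 0 0 0 8 0.1;0 0 0 0 0 8 0.1;0 0 0 0 0 6 0.1;0 0 0 0 0 1 0.1';python3 go.py 63 2.5 95.5 -7; python3 - <<'E'
from ov import *
ov(imaging.grab_frame("side"),"pics/o7.png",(180,120,380,270),4)
E
```

```text
clock: 5.55
tcp_pos: [0.6167, 0.0004, 0.0953]
orientation: [-1.347, 0.962, -0.964]
contact_force: [0.2, -0.2, -0.0]
grip_width: 0.0089
t 5.55 tray xy [66.2  2.6] z 95.3 ydir -7.0 tilt [ 0.001 -0.    -1.   ] F [ 0.2 -0.2 -0. ] w 8.9
turn about tool y 0.0; shift now-axes [ 0.5 -0.2 -3.2] ; after-turn axes [ 0.5 -0.2 -3.2]
```

View pics/o7.png

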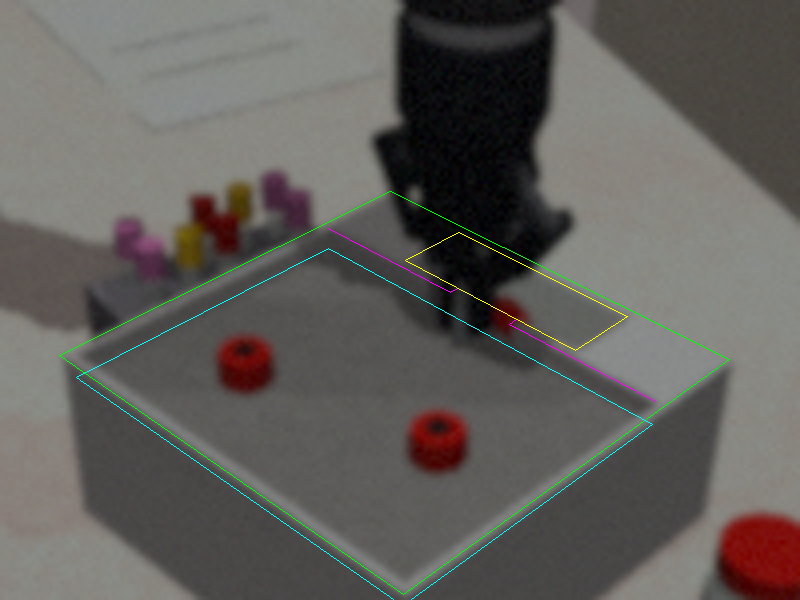

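```bash
python3 -m jog '0 0 0 0 0 2 0.1;0 0 0 0 0 2 0.1;0 0 0 0 0 2 0.1;0 0 0 0 0 0 0.1;0 0 0 0 0 0 0.1';python3 go.py 63 2.5 95.5 -7; python3 - <<'E'
from ov import *
ov(imaging.grab_frame("side"),"pics/o8.png",(180,120,380,270),4)
ov(imaging.grab_frame("top"),"pics/o8t.png",(220,140,380,290),5)
E
```

```text
clock: 6.02
tcp_pos: [0.6208, 0.0015, 0.0953]
orientation: [-1.347, 0.964, -0.964]
contact_force: [0.1, 0.4, -0.1]
grip_width: 0.0085
t 6.02 tray xy [70.3  1.7] z 95.3 ydir -7.1 tilt [-0.  0. -1.] F [ 0.1  0.4 -0.1] w 8.5
turn about tool y -0.1; shift now-axes [ 0.2 -0.2 -7.4] ; after-turn axes [ 0.1 -0.2 -7.4]
```

View pics/o8.png

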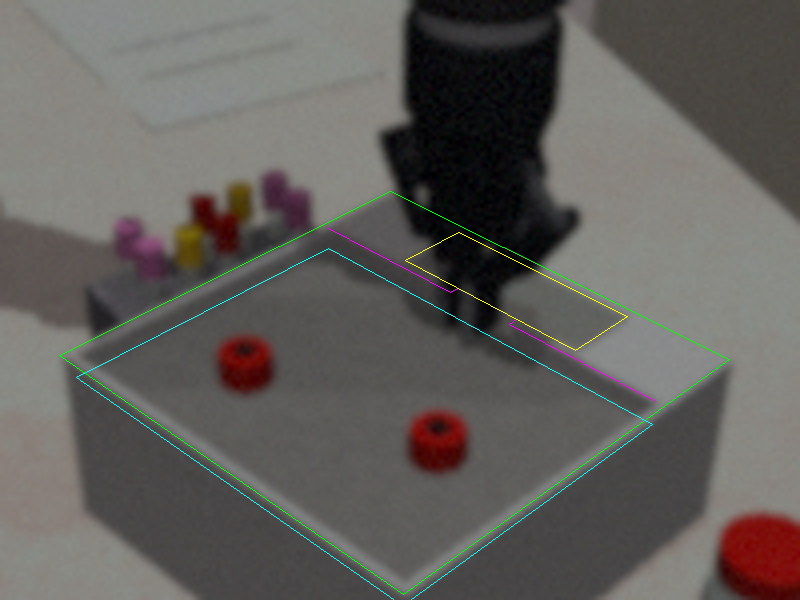

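View pics/o8t.png

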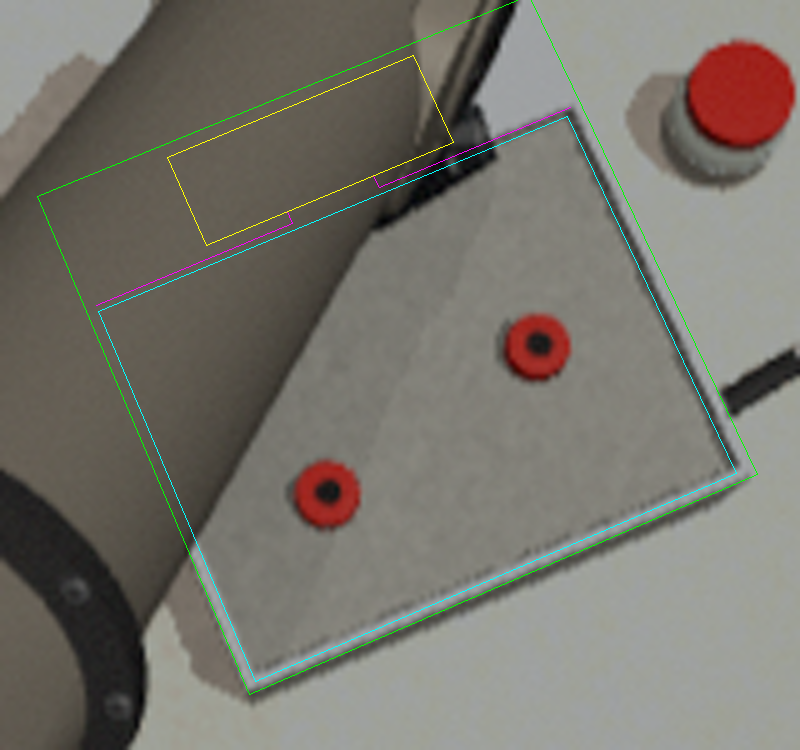

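```bash
python3 -m jog '0 0 0 0 0 -15 0.1;0 0 0 0 -20 -25 0.1;0 0 0 0 -20 -25 0.1;0 0 0 0 0 0 0.1;0 0 0 0 0 0 0.1';python3 go.py -38.3 -81.4 95.5 50
```

```text
clock: 6.53
tcp_pos: [0.559, -0.0199, 0.1363]
orientation: [-1.344, 0.964, -0.965]
contact_force: [-1.6, 1.0, -0.6]
grip_width: 0.0089
t 6.53 tray xy [5.4 9.5] z 136.3 ydir -7.1 tilt [ 0.002  0.001 -1.   ] F [-1.6  1.  -0.6] w 8.9
turn about tool y -57.1; shift now-axes [ 95.6  40.7 -32.1] ; after-turn axes [ 25.   40.6 -97.7]
```

Turn −57 in 9 rows, then shift in the new axes.

```bash
python3 -m jog '0 0 0 24 0 -8 0.1;0 0 0 24 0 -8 0.1;0 0 0 24 0 -8 0.1;0 0 0 24 0 -8 0.1;0 -7 0 0 0 0 0.1';python3 -m jog '0 -7 0 0 0 0 0.1;0 -7 0 0 0 0 0.1;0 -7 0 0 0 0 0.1;0 -7 0 0 0 0 0.1;0 -7 0 0 0 0 0.1';python3 -m jog '0 -7 0 0 0 0 0.1;0 -7 0 0 0 0 0.1;0 -1 0 0 0 0 0.1;0 0 0 0 0 0 0.1;0 0 0 0 0 0 0.1';python3 go.py -38.3 -81.4 95.5 50;  python3 - <<'E'
from ov import *
ov(imaging.grab_frame("side"),"pics/p1.png",(180,120,380,270),4)
f=imaging.grab_frame("top")
ov(f,"pics/p1t.png",(220,140,380,290),5)
E
```

```text
clock: 6.95
tcp_pos: [0.56, -0.1262, 0.1351]
orientation: [-1.39, 0.874, -0.878]
contact_force: [-0.1, -1.0, -0.1]
grip_width: 0.0086
clock: 7.37
tcp_pos: [0.5607, -0.12, 0.1346]
orientation: [-1.535, 0.394, -0.394]
contact_force: [-0.2, 0.6, -0.0]
grip_width: 0.0085
clock: 7.78
tcp_pos: [0.5602, -0.1205, 0.1349]
orientation: [-1.562, 0.197, -0.197]
contact_force: [0.3, -0.2, 0.2]
grip_width: 0.0087
t 7.78 tray xy [-37.4 -81.5] z 134.9 ydir 49.8 tilt [-0.  0. -1.] F [ 0.3 -0.2  0.2] w 8.7
turn about tool y -0.2; shift now-axes [-0.8 39.4 -0.5] ; after-turn axes [-0.8 39.4 -0.5]
```

View pics/p1.png

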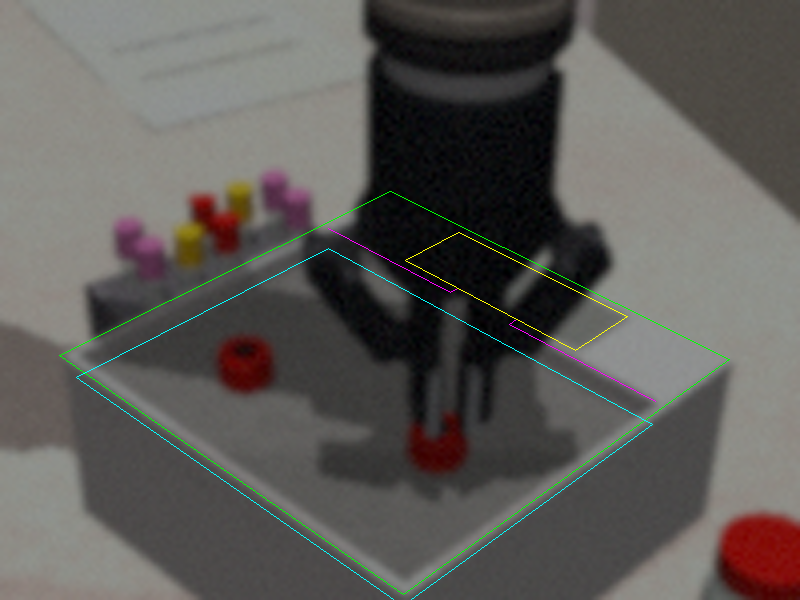

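View pics/p1t.png

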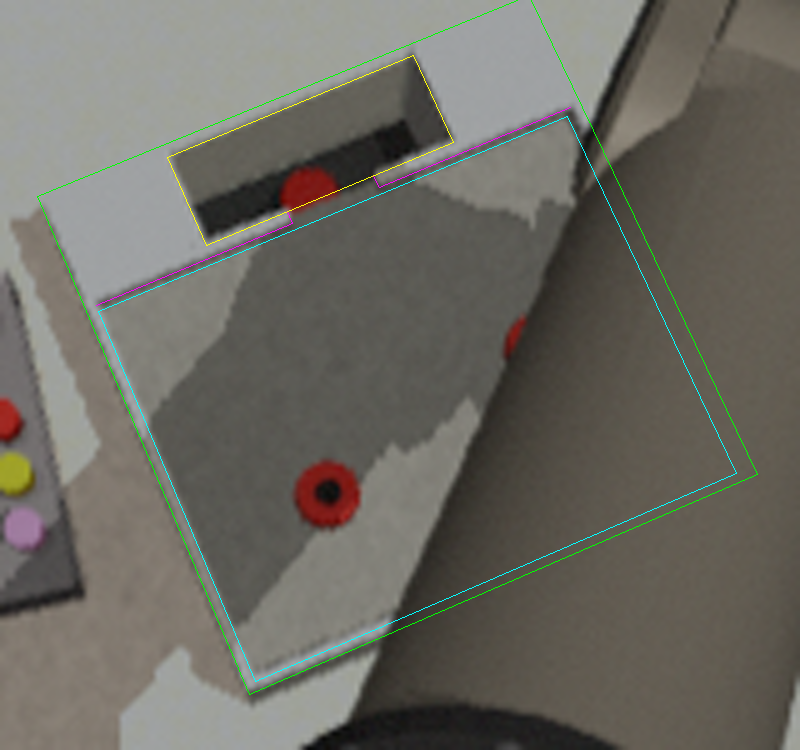

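```bash
python3 -m jog '0 0 0 -0.8 18 -1 0.1;0 0 0 0 13 0 0.1;0 0 0 0 6 0 0.1;0 0 0 0 2 0 0.1;0 0 0 0 0 0 0.1';python3 go.py 12 -21.5 95.5 50;  python3 - <<'E'
from ov import *
ov(imaging.grab_frame("side"),"pics/p2.png",(180,120,380,270),4)
E
```

```text
clock: 8.3
tcp_pos: [0.5585, -0.1214, 0.0956]
orientation: [-1.562, 0.196, -0.194]
contact_force: [0.5, -1.0, 0.4]
grip_width: 0.0082
t 8.30 tray xy [-39.3 -81.6] z 95.6 ydir 49.9 tilt [-0.002 -0.    -1.   ] F [ 0.5 -1.   0.4] w 8.2
turn about tool y -0.1; shift now-axes [ 0.6  0.1 79. ] ; after-turn axes [ 0.7  0.1 79. ]
```

View pics/p2.png

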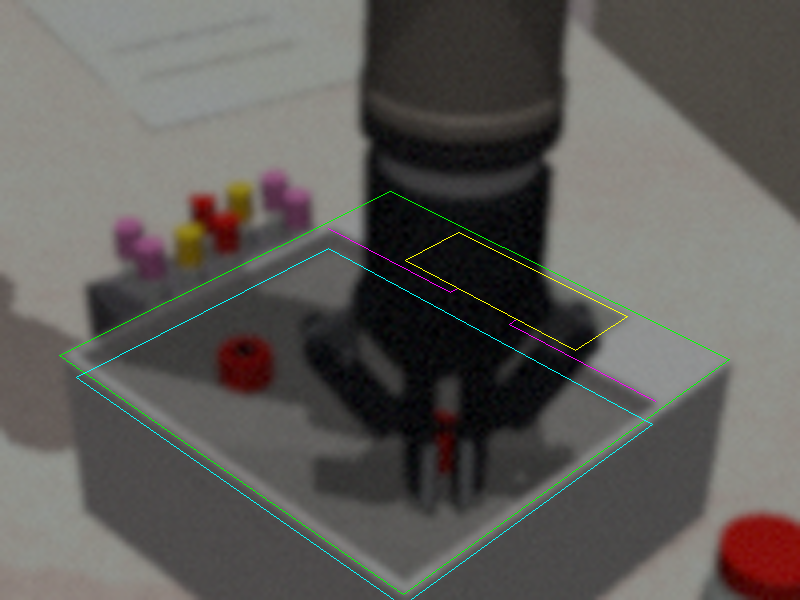

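```bash
python3 -m jog '0 0 0 0 0 5 0.1;0 0 0 0 0 9 0.1;0 0 0 0 0 11 0.1;0 0 0 0 0 11 0.1;0 0 0 0 0 11 0.1';python3 -m jog '0 0 0 0 0 11 0.1;0 0 0 0 0 9 0.1;0 0 0 0 0 7 0.1;0 0 0 0 0 4 0.1;0 0 0 0 0 2 0.1';python3 go.py 12 -21.5 95.5 50;  python3 - <<'E'
from ov import *
ov(imaging.grab_frame("side"),"pics/p3.png",(180,120,380,270),4)
E
```

```text
clock: 8.77
tcp_pos: [0.571, -0.074, 0.0965]
orientation: [-1.562, 0.193, -0.194]
contact_force: [-0.4, -0.1, 0.2]
grip_width: 0.0084
clock: 9.18
tcp_pos: [0.5787, -0.043, 0.0962]
orientation: [-1.562, 0.194, -0.194]
contact_force: [0.5, -0.9, -0.3]
grip_width: 0.0086
t 9.18 tray xy [ 13.1 -19.9] z 96.2 ydir 50.0 tilt [-0.  0. -1.] F [ 0.5 -0.9 -0.3] w 8.6
turn about tool y 0.0; shift now-axes [ 0.2  0.7 -1.9] ; after-turn axes [ 0.2  0.7 -1.9]
```

View pics/p3.png

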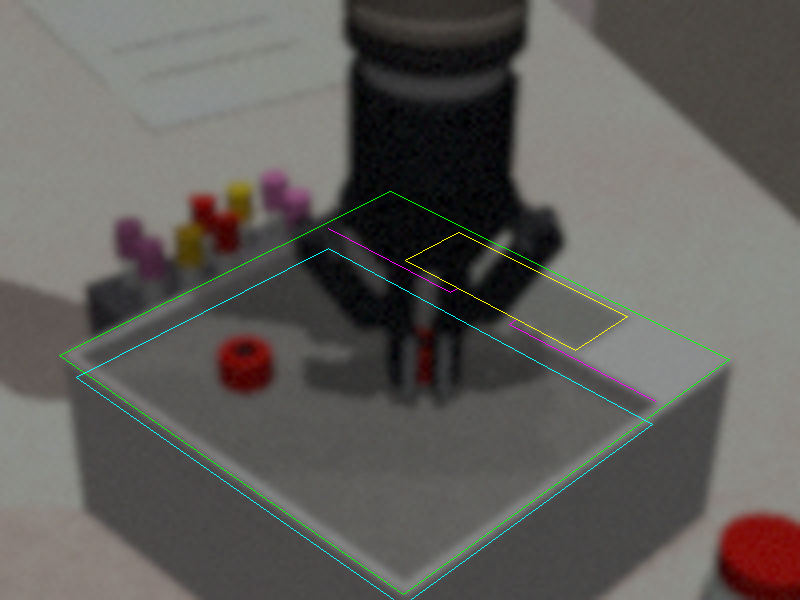

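```bash
python3 -m jog '0 0 0 0 0 -12 0.1;0 0 0 0 -10 -20 0.1;0 0 0 0 -20 -20 0.1;0 0 0 0 -10 -10 0.1;0 7.1 0 0 0 0 0.1';python3 -m jog '0 7.1 0 0 0 0 0.1;0 7.1 0 0 0 0 0.1;0 7.1 0 0 0 0 0.1;0 7.1 0 0 0 0 0.1;0 7.1 0 0 0 0 0.1';python3 go.py -8 -1 95.5 0;  python3 - <<'E'
from ov import *
ov(imaging.grab_frame("side"),"pics/p4.png",(180,120,380,270),4)
g=imaging.grab_frame("side")
for a in redcaps(g,(225,195,320,245)): print(a,((a[2][:2]-p[:2])@np.array([[np.cos(p[2]),-np.sin(p[2])],[np.sin(p[2]),np.cos(p[2])]])*1000).round(1))
f=imaging.grab_frame("top")
ov(f,"pics/p4t.png",(220,140,380,290),5)
E
```

```text
clock: 9.65
tcp_pos: [0.5635, -0.1094, 0.1391]
orientation: [-1.551, 0.293, -0.3]
contact_force: [0.1, 0.5, -0.4]
grip_width: 0.0088
clock: 10.07
tcp_pos: [0.5631, -0.1049, 0.1365]
orientation: [-1.427, 0.778, -0.779]
contact_force: [0.1, 0.4, -0.0]
grip_width: 0.0085
t 10.07 tray xy [-28.  -68.9] z 136.5 ydir 6.9 tilt [ 0.001  0.    -1.   ] F [ 0.1  0.4 -0. ] w 8.5
turn about tool y 6.9; shift now-axes [-65.  41.  28.] ; after-turn axes [-67.9  41.   20. ]
(np.int32(77), array([240.7, 207.9]), array([ 0.4986, -0.0024,  0.108 ])) [-41.3  51.6]
```

View pics/p4.png

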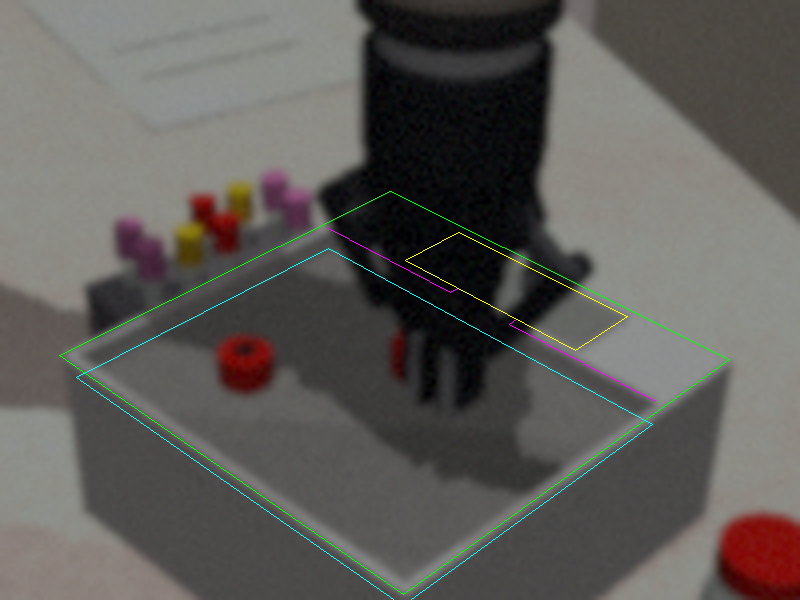

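View pics/p4t.png

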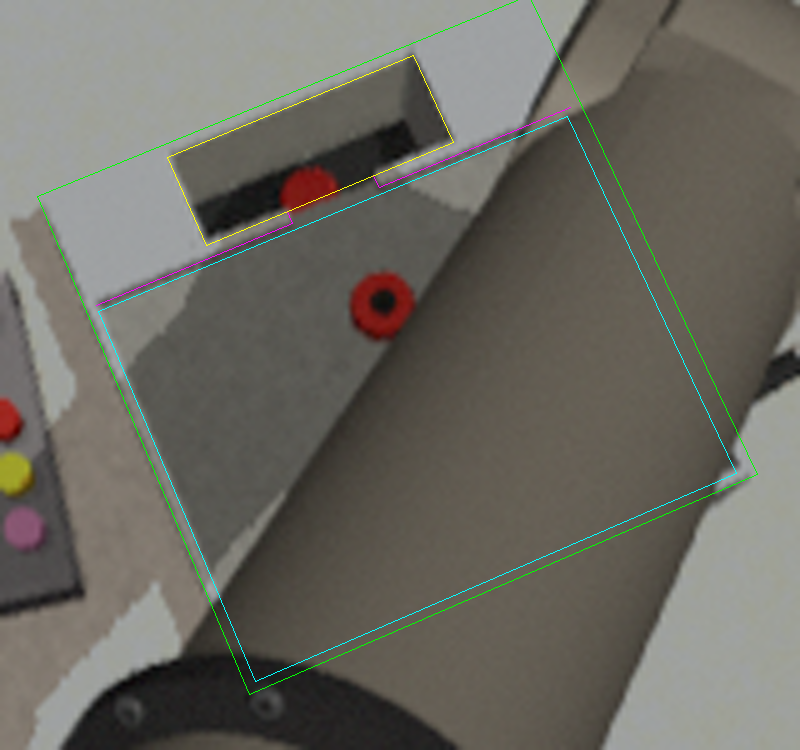

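```bash
cat > cap.py <<'E'
from ov import *
import sys
u,v=float(sys.argv[1])/5+220-.4,float(sys.argv[2])/5+140-.4
a=onplane(imaging.grab_frame("top"),u,v,.108)
c,s=np.cos(p[2]),np.sin(p[2]); print(((a[:2]-p[:2])@np.array([[c,-s],[s,c]])*1000).round(1))
E
python3 cap.py 382 306; python3 cap.py 382 361; python3 go.py -5 -2 95.5 0
```

```text
[26.9 -0. ]
[4.4 9.9]
t 10.32 tray xy [-27.7 -68.4] z 136.3 ydir 7.5 tilt [ 0. -0. -1.] F [ 0.6 -0.4 -0.1] w 8.6
turn about tool y 7.5; shift now-axes [-62.9  40.8  31.1] ; after-turn axes [-66.4  40.8  22.7]
```

```bash
python3 -m jog '0 7.1 0 0 0 0 0.1;0 0 0 -23 0 7 0.1;0 0 0 -23 0 7 0.1;0 0 0 -22 0 6 0.1;0 0 0 0 0 0 0.1';python3 go.py -6 0 95.5 0
```

```text
clock: 10.73
tcp_pos: [0.5508, -0.029, 0.1357]
orientation: [-1.392, 0.863, -0.858]
contact_force: [-0.1, 0.6, -0.9]
grip_width: 0.0086
t 10.73 tray xy [-5.9  4.8] z 135.7 ydir 0.7 tilt [-0.002  0.003 -1.   ] F [-0.1  0.6 -0.9] w 8.6
turn about tool y 0.7; shift now-axes [ 4.9 40.2 -0.1] ; after-turn axes [ 4.9 40.2 -0.1]
```

```bash
python3 -m jog '0 0 0 0 18 0 0.1;0 0 0 0 13 0 0.1;0 0 0 0 7 0 0.1;0 0 0 0 2 0 0.1;0 0 0 0 0 0 0.1';python3 go.py -6 0 95.5 0;  python3 - <<'E'
from ov import *
ov(imaging.grab_frame("side"),"pics/p5.png",(180,120,380,270),4)
E
```

```text
clock: 11.15
tcp_pos: [0.5509, -0.0349, 0.0957]
orientation: [-1.392, 0.869, -0.867]
contact_force: [-0.8, -0.4, 0.1]
grip_width: 0.0084
t 11.15 tray xy [-8.4 -0.5] z 95.7 ydir 0.2 tilt [-0.001 -0.    -1.   ] F [-0.8 -0.4  0.1] w 8.4
turn about tool y 0.2; shift now-axes [-0.5  0.2  2.4] ; after-turn axes [-0.5  0.2  2.4]
```

View pics/p5.png

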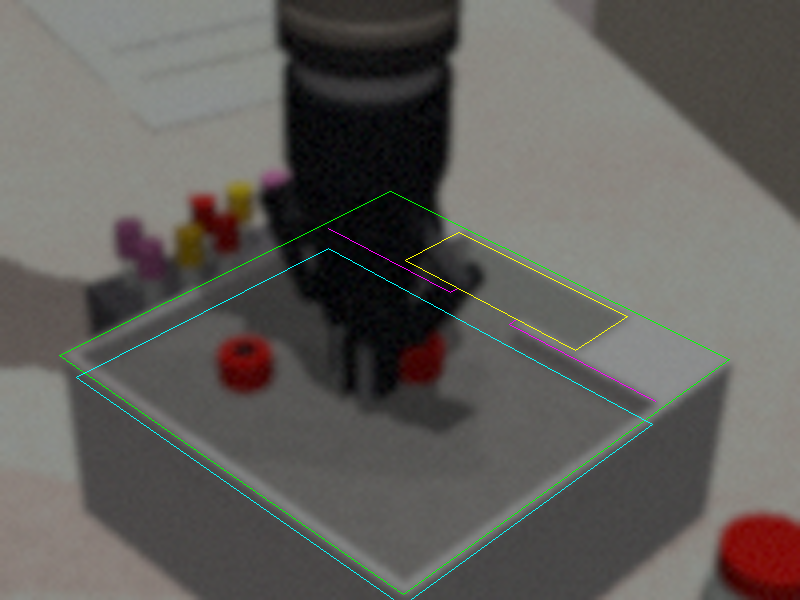

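```bash
python3 -m jog '0 0 0 0 0 6 0.1;0 0 0 0 0 9 0.1;0 0 0 0 0 10 0.1;0 0 0 0 0 10 0.1;0 0 0 0 0 9 0.1';python3 -m jog '0 0 0 0 0 8 0.1;0 0 0 0 0 8 0.1;0 0 0 0 0 8 0.1;0 0 0 0 0 6 0.1;0 0 0 0 0 3 0.1'; python3 -m jog '0 0 0 0 0 1 0.1;0 0 0 0 0 1 0.1;0 0 0 0 0 0 0.1;0 0 0 0 0 0 0.1;0 0 0 0 0 0 0.1';python3 go.py 69 0 95.5 0;  python3 - <<'E'
from ov import *
ov(imaging.grab_frame("side"),"pics/p6.png",(180,120,380,270),4)
E
```

```text
clock: 11.62
tcp_pos: [0.5925, -0.0137, 0.0965]
orientation: [-1.391, 0.866, -0.867]
contact_force: [-0.3, 0.5, 0.0]
grip_width: 0.0087
clock: 12.03
tcp_pos: [0.6215, 0.0004, 0.0962]
orientation: [-1.391, 0.867, -0.867]
contact_force: [0.1, 0.0, 0.2]
grip_width: 0.0085
clock: 12.45
tcp_pos: [0.622, 0.0004, 0.0963]
orientation: [-1.391, 0.868, -0.868]
contact_force: [-0.4, 0.7, 0.3]
grip_width: 0.0081
t 12.45 tray xy [71.   0.2] z 96.3 ydir 0.2 tilt [-0.  0. -1.] F [-0.4  0.7  0.3] w 8.1
turn about tool y 0.2; shift now-axes [ 0.2  0.8 -2. ] ; after-turn axes [ 0.2  0.8 -2. ]
```

View pics/p6.png

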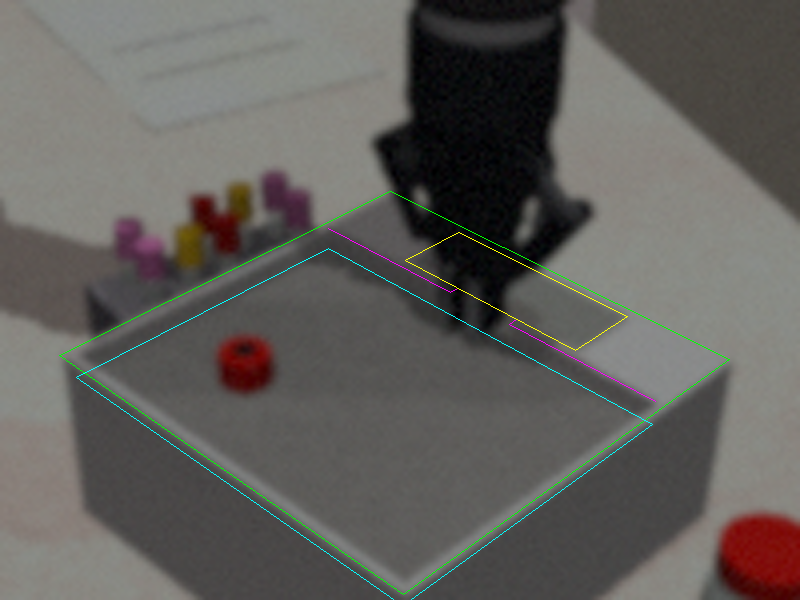

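```bash
python3 -m jog '0 0 0 0 0 -15 0.1;0 0 0 0 -20 -25 0.1;0 0 0 0 -20 -25 0.1;0 0 0 0 0 -20 0.1;0 6.7 0 0 0 0 0.1';python3 -m jog '0 6.7 0 0 0 0 0.1;0 6.7 0 0 0 0 0.1;0 6.7 0 0 0 0 0.1;0 6.7 0 0 0 0 0.1;0 6.7 0 0 0 0 0.1';python3 go.py -66 77 136 -40;  python3 - <<'E'
from ov import *
f=imaging.grab_frame("top")
ov(f,"pics/q1t.png",(220,140,380,290),5)
E
```

```text
clock: 12.92
tcp_pos: [0.5427, -0.0396, 0.1374]
orientation: [-1.348, 0.96, -0.958]
contact_force: [-1.0, -0.1, -0.5]
grip_width: 0.0083
clock: 13.33
tcp_pos: [0.5459, -0.0367, 0.1365]
orientation: [-1.079, 1.392, -1.392]
contact_force: [0.1, 1.1, 0.4]
grip_width: 0.0089
t 13.33 tray xy [-13.8   0. ] z 136.5 ydir -40.3 tilt [ 0.  0. -1.] F [0.1 1.1 0.4] w 8.9
turn about tool y -0.3; shift now-axes [-24.9   0.5 -89.6] ; after-turn axes [-25.4   0.5 -89.5]
```

View pics/q1t.png

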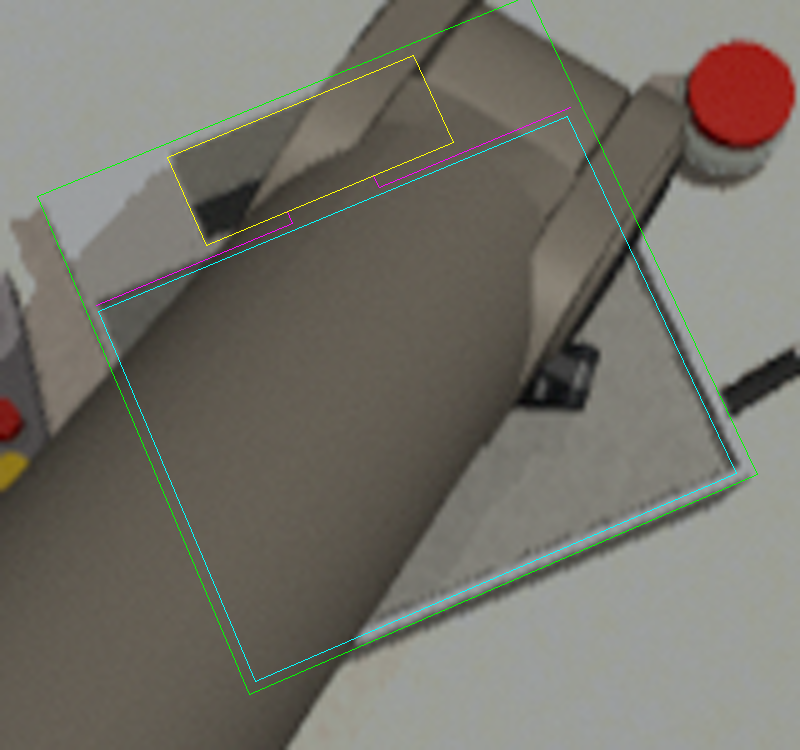

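```bash
python3 -m jog '0 0 0 -9 0 -30 0.1;0 0 0 -8 0 -30 0.1;0 0 0 -8 0 -28 0.1;0 0 0 0 0 0 0.1;0 0 0 0 0 0 0.1';python3 go.py -66.5 77.5 136 -40;python3 - <<'E'
from ov import *
ov(imaging.grab_frame("side"),"pics/q2.png",(180,120,380,270),4)
ov(imaging.grab_frame("top"),"pics/q2t.png",(220,140,380,290),5)
E
```

```text
clock: 13.8
tcp_pos: [0.4656, 0.0101, 0.1362]
orientation: [-1.085, 1.386, -1.384]
contact_force: [0.5, -0.4, 0.2]
grip_width: 0.0085
t 13.80 tray xy [-65.6  77.2] z 136.2 ydir -39.7 tilt [-0.001  0.001 -1.   ] F [ 0.5 -0.4  0.2] w 8.5
turn about tool y 0.3; shift now-axes [ 0.4  0.2 -0.9] ; after-turn axes [ 0.4  0.2 -0.9]
```

View pics/q2.png

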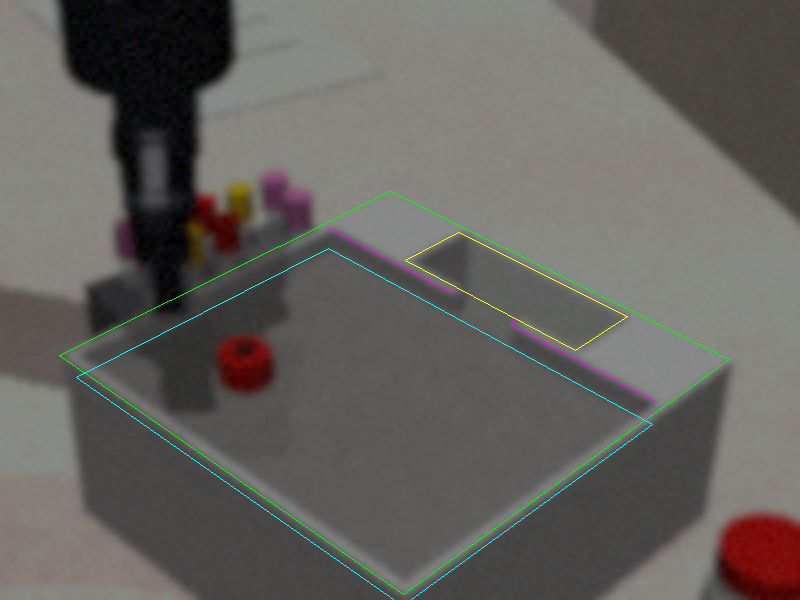

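View pics/q2t.png

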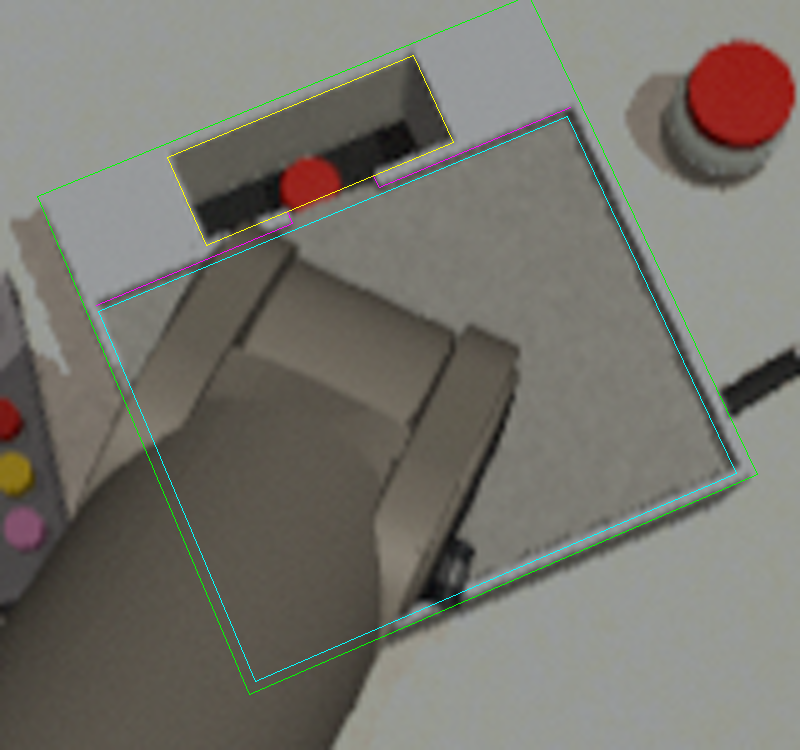

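```bash
python3 -m jog '0 0 0 0.4 18 -1 0.1;0 0 0 0 13 0 0.1;0 0 0 0 7 0 0.1;0 0 0 0 2 0 0.1;0 0 0 0 0 0 0.1';python3 go.py 6.5 16 95.5 -40;python3 - <<'E'
from ov import *
ov(imaging.grab_frame("side"),"pics/q3.png",(180,120,380,270),4)
E
```

```text
clock: 14.32
tcp_pos: [0.4661, 0.0079, 0.0961]
orientation: [-1.083, 1.388, -1.389]
contact_force: [-0.1, -0.4, 0.2]
grip_width: 0.0084
t 14.32 tray xy [-66.1  75.1] z 96.1 ydir -40.0 tilt [-0.    -0.001 -1.   ] F [-0.1 -0.4  0.2] w 8.4
turn about tool y -0.0; shift now-axes [-1.4  0.6 93.6] ; after-turn axes [-1.4  0.6 93.6]
```

View pics/q3.png

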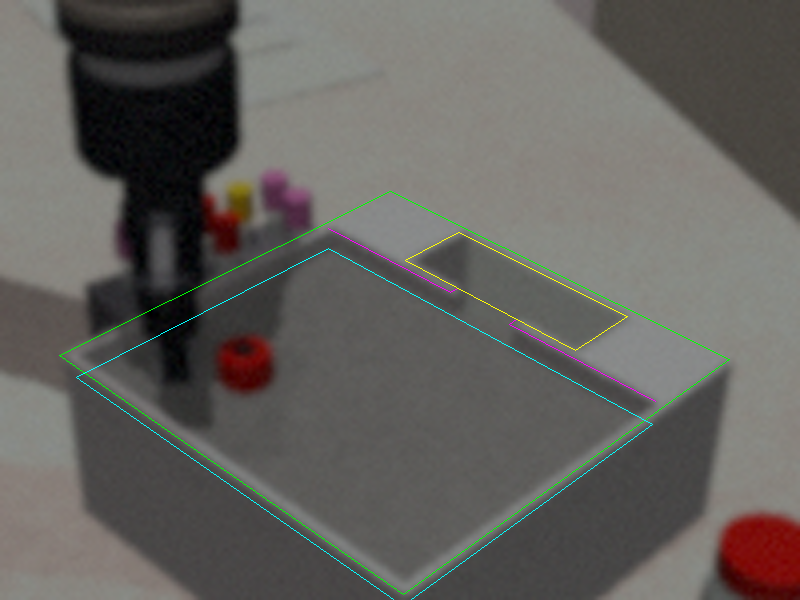

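```bash
python3 -m jog '0 0 0 -1.5 0 0 0.1;0 0 0 0 0 5 0.1;0 0 0 0 0 8 0.1;0 0 0 0 0 10 0.1;0 0 0 0 0 11 0.1';python3 -m jog '0 0 0 0 0 11 0.1;0 0 0 0 0 11 0.1;0 0 0 0 0 11 0.1;0 0 0 0 0 9 0.1;0 0 0 0 0 7 0.1';python3 -m jog '0 0 0 0 0 5 0.1;0 0 0 0 0 3 0.1;0 0 0 0 0 1 0.1;0 0 0 0 0 0 0.1;0 0 0 0 0 0 0.1';python3 go.py 6.5 16 95.5 -40;python3 - <<'E'
from ov import *
ov(imaging.grab_frame("side"),"pics/q4.png",(180,120,380,270),4)
E
```

```text
clock: 14.78
tcp_pos: [0.5003, 0.0019, 0.0966]
orientation: [-1.082, 1.387, -1.388]
contact_force: [0.1, -0.3, 0.1]
grip_width: 0.0084
clock: 15.2
tcp_pos: [0.5479, -0.0105, 0.0963]
orientation: [-1.083, 1.388, -1.389]
contact_force: [0.4, 0.1, -0.3]
grip_width: 0.0083
clock: 15.62
tcp_pos: [0.5549, -0.012, 0.0962]
orientation: [-1.083, 1.388, -1.388]
contact_force: [0.2, 1.1, -0.3]
grip_width: 0.0083
t 15.62 tray xy [ 5.1 18.4] z 96.2 ydir -39.9 tilt [-0.  0. -1.] F [ 0.2  1.1 -0.3] w 8.3
turn about tool y 0.1; shift now-axes [0.9 0.7 2.6] ; after-turn axes [0.9 0.7 2.6]
```

View pics/q4.png

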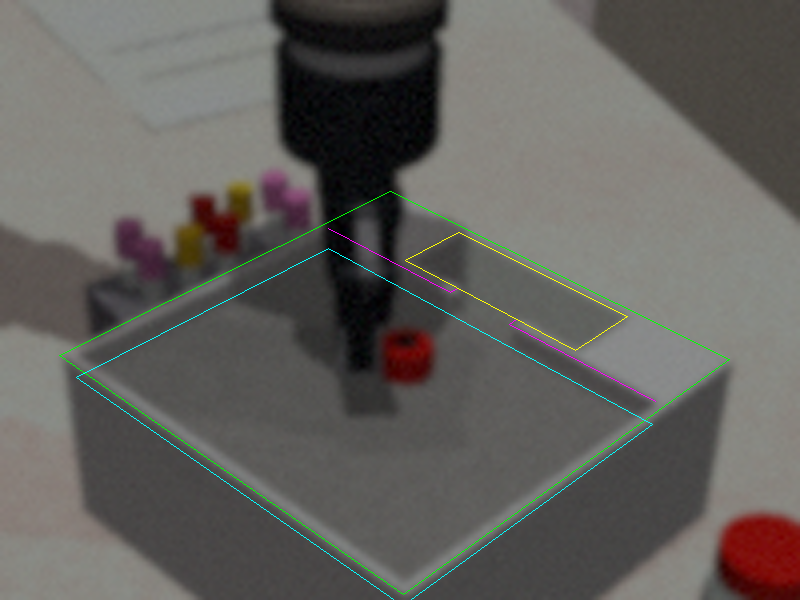

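```bash
python3 -m jog '0 0 0 0 0 -12 0.1;0 0 0 0 -10 -20 0.1;0 0 0 0 -20 -20 0.1;0 0 0 0 -10 -10 0.1;0 -6.6 0 0 0 0 0.1';python3 -m jog '0 -6.7 0 0 0 0 0.1;0 -6.7 0 0 0 0 0.1;0 -6.7 0 0 0 0 0.1;0 -6.7 0 0 0 0 0.1;0 -6.6 0 0 0 0 0.1';python3 go.py -8 1 136 0;  python3 - <<'E'
from ov import *
g=imaging.grab_frame("side")
ov(g,"pics/q5.png",(180,120,380,270),4)
f=imaging.grab_frame("top")
for fr,b in((g,(225,190,320,245)),(f,(270,185,330,250))):
  for a in redcaps(fr,b): print(a,((a[2][:2]-p[:2])@np.array([[np.cos(p[2]),-np.sin(p[2])],[np.sin(p[2]),np.cos(p[2])]])*1000).round(1))
ov(f,"pics/q5t.png",(220,140,380,290),5)
E
```

```text
clock: 16.08
tcp_pos: [0.4934, 0.0036, 0.1373]
orientation: [-1.144, 1.306, -1.304]
contact_force: [1.2, -0.2, -0.6]
grip_width: 0.0083
clock: 16.5
tcp_pos: [0.4947, 0.0031, 0.1364]
orientation: [-1.391, 0.866, -0.865]
contact_force: [0.2, 0.0, 0.0]
grip_width: 0.0086
t 16.50 tray xy [-42.4  58.2] z 136.4 ydir 0.4 tilt [-0.  0. -1.] F [0.2 0.  0. ] w 8.6
turn about tool y 0.4; shift now-axes [57.5  0.4 34. ] ; after-turn axes [57.2  0.4 34.4]
(np.int32(65), array([281.2, 206.2]), array([ 0.5777, -0.0229,  0.108 ])) [20.9 -1.4]
```

View pics/q5t.png

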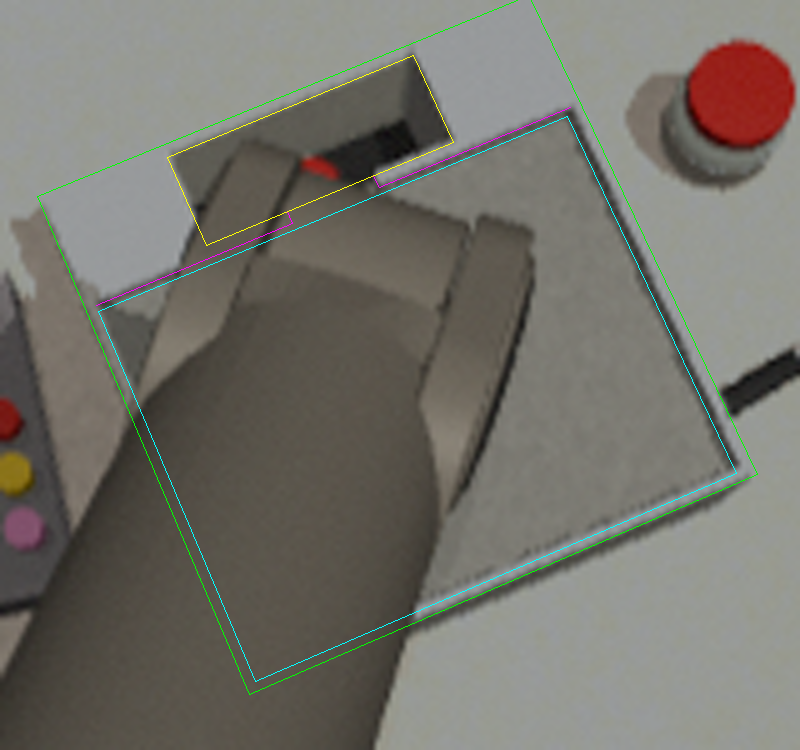

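View pics/q5.png

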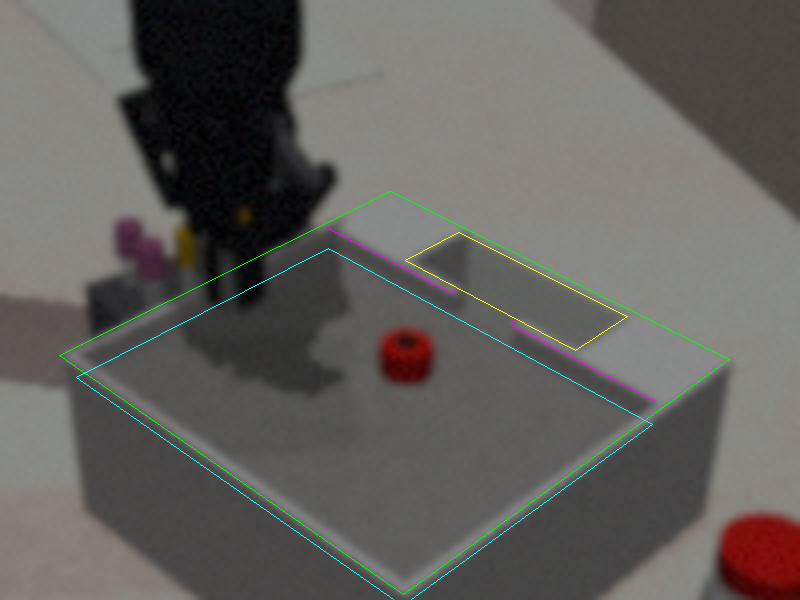

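```bash
python3 -m jog '0 1.4 0 19 0 11 0.1;0 0 0 19 0 11 0.1;0 0 0 18 0 9 0.1;0 0 0 0 0 0 0.1;0 0 0 0 0 0 0.1';python3 go.py -11 2.5 136 -1
```

```text
clock: 17.02
tcp_pos: [0.547, -0.0356, 0.1362]
orientation: [-1.381, 0.892, -0.892]
contact_force: [-0.3, -0.1, 0.6]
grip_width: 0.0088
t 17.02 tray xy [-12.2   0.6] z 136.2 ydir -1.6 tilt [-0.    -0.001 -1.   ] F [-0.3 -0.1  0.6] w 8.8
turn about tool y -0.6; shift now-axes [-1.9  0.2  1.2] ; after-turn axes [-1.9  0.2  1.2]
```

```bash
python3 -m jog '0 0 0 -2 18 0 0.1;0 0 0 0 13 0 0.1;0 0 0 0 7 0 0.1;0 0 0 0 2 0 0.1;0 0 0 0 0 0 0.1';python3 go.py 70 0.5 95.5 -1.6;  python3 - <<'E'
from ov import *
ov(imaging.grab_frame("side"),"pics/q6.png",(180,120,380,270),4)
E
```

```text
clock: 17.43
tcp_pos: [0.5452, -0.0327, 0.0957]
orientation: [-1.383, 0.89, -0.888]
contact_force: [0.7, -0.1, -0.5]
grip_width: 0.0084
t 17.43 tray xy [-12.6   4. ] z 95.7 ydir -1.4 tilt [-0.002 -0.    -1.   ] F [ 0.7 -0.1 -0.5] w 8.4
turn about tool y 0.2; shift now-axes [ 1.5  0.  82.6] ; after-turn axes [ 1.2  0.  82.7]
```

View pics/q6.png

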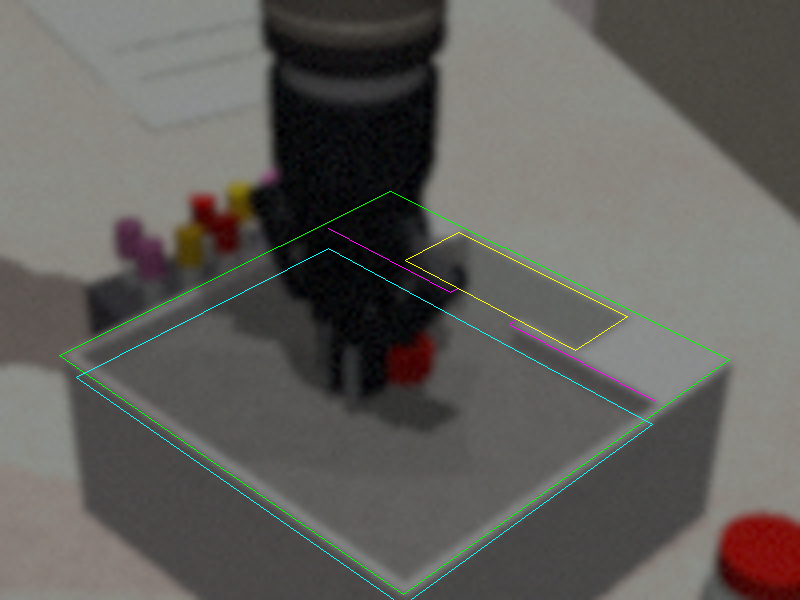

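```bash
python3 -m jog '0 0 0 1.5 0 0 0.1;0 0 0 0 0 6 0.1;0 0 0 0 0 9 0.1;0 0 0 0 0 10 0.1;0 0 0 0 0 10 0.1';python3 -m jog '0 0 0 0 0 9 0.1;0 0 0 0 0 8 0.1;0 0 0 0 0 4 0.1;0 0 0 0 0 1 0.1;0 0 0 0 0 0 0.1';python3 go.py 70 0.5 95.5 -1.6;  python3 - <<'E'
from ov import *
ov(imaging.grab_frame("side"),"pics/q7.png",(180,120,380,270),4)
E
```

```text
clock: 17.9
tcp_pos: [0.58, -0.019, 0.0966]
orientation: [-1.381, 0.888, -0.889]
contact_force: [-0.4, -0.0, -0.1]
grip_width: 0.0084
clock: 18.32
tcp_pos: [0.5986, -0.0106, 0.0961]
orientation: [-1.382, 0.889, -0.888]
contact_force: [0.2, 0.8, -0.5]
grip_width: 0.0086
t 18.32 tray xy [45.1  0.5] z 96.1 ydir -1.3 tilt [-0. -0. -1.] F [ 0.2  0.8 -0.5] w 8.6
turn about tool y 0.3; shift now-axes [-0.6  0.6 24.9] ; after-turn axes [-0.7  0.6 24.9]
```

View pics/q7.png

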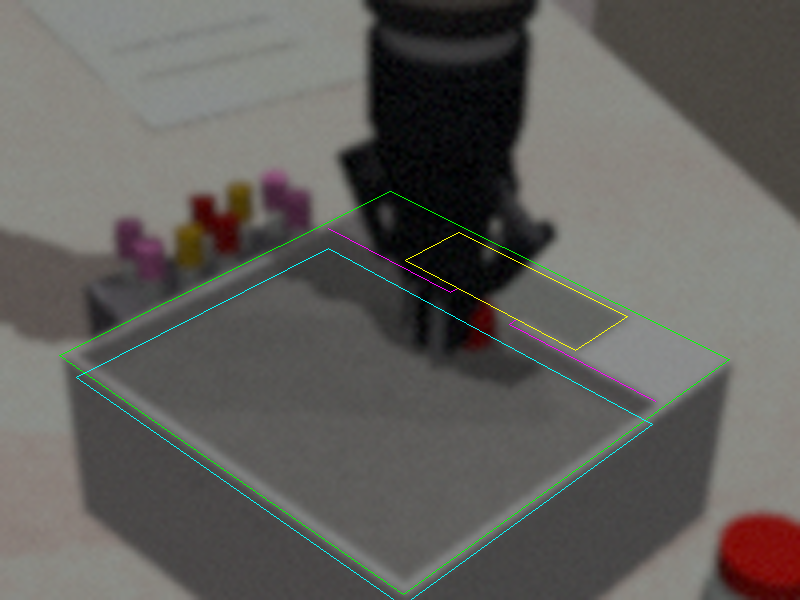

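```bash
python3 -m jog '0 0 0 0 0 5 0.1;0 0 0 0 0 7 0.1;0 0 0 0 0 7 0.1;0 0 0 0 0 5 0.1;0 0 0 0 0 2 0.1';python3 -m jog '0 0 0 0 0 0 0.1;0 0 0 0 0 0 0.1;0 0 0 0 0 0 0.1;0 0 0 0 0 0 0.1;0 0 0 0 0 0 0.1';python3 go.py 70 0.5 95.5 -1.6;python3 -m jog '0 0 0 0 0 -15 0.1;0 0 0 0 -20 -25 0.1;0 0 0 0 -20 -30 0.1;0 0 0 0 -20 -30 0.1;0 0 0 0 -20 -30 0.1';python3 -m jog '0 0 0 30 -10 0 0.1;0 0 0 30 0 0 0.1;0 0 0 30 0 0 0.1;0 0 0 0 0 0 0.1;0 0 0 0 0 0 0.1';  python3 - <<'E'
from ov import *
ov(imaging.grab_frame("side"),"pics/q8.png",(180,120,380,270),4)
ov(imaging.grab_frame("top"),"pics/q8t.png",(220,140,380,290),5)
E
```

```text
clock: 18.78
tcp_pos: [0.6234, 0.001, 0.0963]
orientation: [-1.382, 0.887, -0.888]
contact_force: [-0.1, -0.7, -0.2]
grip_width: 0.0083
clock: 19.2
tcp_pos: [0.622, 0.0, 0.0963]
orientation: [-1.382, 0.889, -0.889]
contact_force: [0.6, 0.1, 0.1]
grip_width: 0.0082
t 19.20 tray xy [70.7 -0.1] z 96.3 ydir -1.4 tilt [-0.  0. -1.] F [0.6 0.1 0.1] w 8.2
turn about tool y 0.2; shift now-axes [-0.6  0.8 -0.8] ; after-turn axes [-0.6  0.8 -0.8]
clock: 19.62
tcp_pos: [0.5024, -0.0545, 0.1767]
orientation: [-1.382, 0.889, -0.888]
contact_force: [0.0, -0.7, 0.9]
grip_width: 0.0086
clock: 20.03
tcp_pos: [0.5411, -0.1377, 0.1865]
orientation: [-1.381, 0.891, -0.892]
contact_force: [0.1, 0.7, -0.2]
grip_width: 0.0085
```

View pics/q8.png

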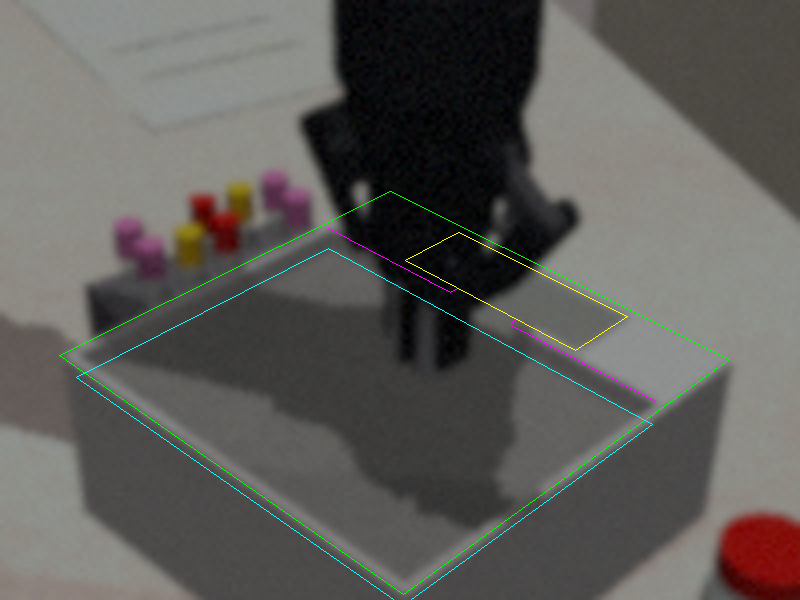

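View pics/q8t.png

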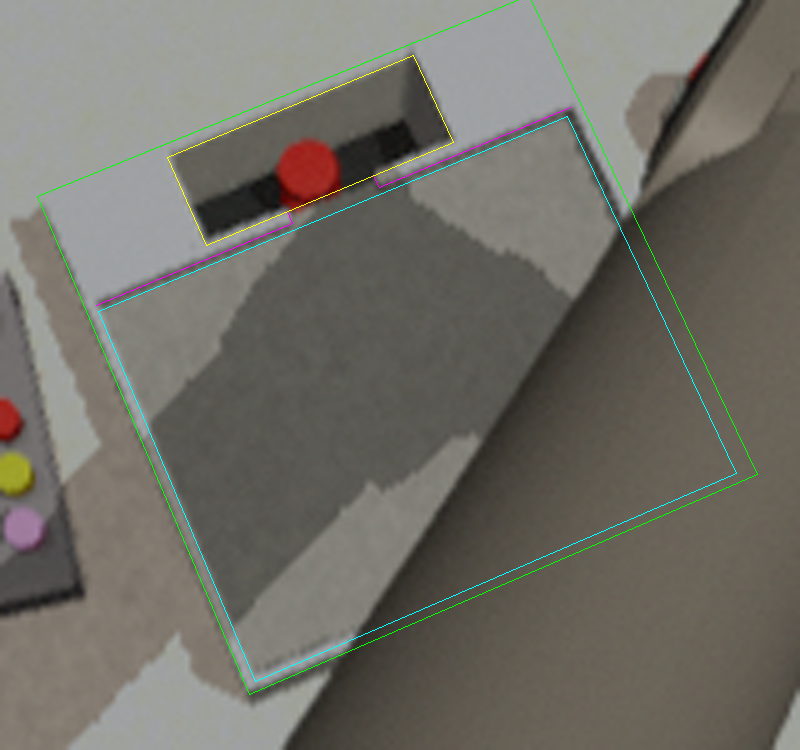

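```bash
python3 - <<'E'
from ov import *
f=imaging.grab_frame("top")
W=f["world_to_cam"]
for uu,vv in((308,168),(295,180),(320,160),(295,200)):
    u,v=uu/5+219.6,vv/5+139.6; d=float(f["z_map"][round(v),round(u)])
    P=np.array([(u-f["cx"])/f["fx"]*d,-(v-f["cy"])/f["fy"]*d,-d]); w=W[:3,:3].T@(P-W[:3,3])
    c,s=np.cos(p[2]),np.sin(p[2]); print(((w[:2]-p[:2])@np.array([[c,-s],[s,c]])*1000).round(1),w[2].round(4))
cv2.imwrite("pics/final_top.png",f["color"][:,:,::-1])
cv2.imwrite("pics/final_side.png",imaging.grab_frame("side")["color"][:,:,::-1])
E
```

```text
[110.   -1.1] 0.0582
[106.4   7. ] 0.0607
[111.6  -7.9] 0.0569
[100.3   9.6] 0.0497
```

View pics/final_side.png

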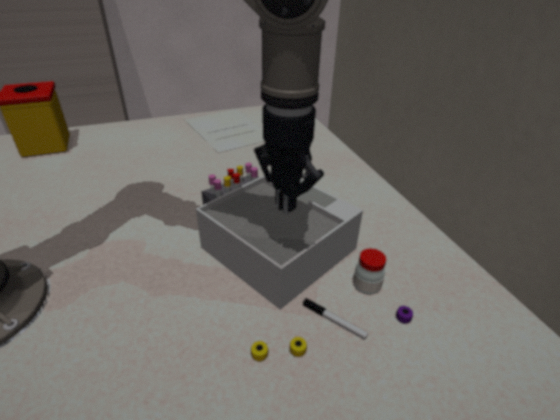

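View pics/final_top.png

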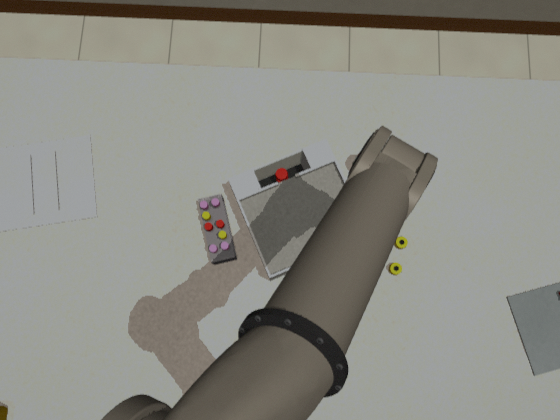

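```bash
python3 -m jog '0 0 0 0 0 0 0.1;0 0 0 0 0 0 0.1;0 0 0 0 0 0 0.1;0 0 0 0 0 0 0.1;0 0 0 0 0 0 0.1'; python3 - <<'E'
from ov import *
for a in redcaps(imaging.grab_frame("top"),(260,160,310,190),.058): print(a)
print(r.hand_in())
E
```

```text
clock: 20.65
tcp_pos: [0.5412, -0.1355, 0.1863]
orientation: [-1.382, 0.888, -0.888]
contact_force: [0.4, -0.3, 0.4]
grip_width: 0.0088
(np.int32(117), array([281.3, 174.1]), array([0.6556, 0.016 , 0.058 ]))
the job is handed in; nothing more can be done
None
```

All three caps went through the gate and are in the slot. I slid each one with the nearly shut fingertips, letting it drop before moving to the next, and handed the job in at about 20.7 s.

- **Slot:** The caps landed stacked on each other. Only the top one is visible, and its depth puts the top of the stack 58 mm above the table, which matches three 18 mm caps on the slot floor at 4 mm. It read the same at the last look before I handed in.
- **Deck:** No caps were visible there from either camera.
- **Bystanders:** The rack, jar, marker and the yellow and purple look-alikes appear unmoved in the final side view. In the last top view the arm hid the jar, the marker and the purple look-alike.
- **Forces:** Contact readings stayed under about 2 N at every reading.
- **Disagreement:** The two cameras differed by up to about 4 mm on the cap positions. I trusted the top view, or corrected the side view by that offset, and every cap passed the gate cleanly.

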